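Put the desk accessories back on their mats

TASK

Tidy the desk: stand each of the four accessories upright in the middle of the felt mat of its own shape and colour - the jar on the round pink mat, the stapler on the long green one, the clock on the oblong charcoal one and the pencil cup on the six-sided blue one - with the stapler and the clock lined up lengthwise with their mats (either way round). Set things down rather than dropping them, and leave the paperback and the mug where they are.

Things in the scene. Friction and masses are not known exactly. Their poses are not given: they have to be found in the camera images.
- jar_center (a point): Amber glass jar with a pink domed lid, loose, upright, about 0.15-0.31 kg. Body a cylinder 56 mm in diameter up to 44 mm, short neck, lid 52 mm in diameter from 50 mm up to the top at 72 mm. This point is on its axis 36 mm above its underside; z up.
- stapler_center (a point): Dark green stapler on a black base, loose, lying on its base: 110 mm long (x), 32 mm wide (y; base and upper arm alike, the arm from 24 mm up to 48 mm), 48 mm high, about 0.14-0.28 kg. The side faces are flat; grip it across the width. This point is at the middle of the length and width, 24 mm above its underside; z up.
- clock_center (a point): Charcoal desk clock, a block 76 mm long (x), 44 mm deep (y), 60 mm high, white dial on its -y face, small aluminium bar on top; loose, about 0.17-0.34 kg. This point is its centre, 30 mm above its underside; z up.
- cup_center (a point): Blue six-sided pencil cup, empty, open at the top, rigid: 54 mm across opposite flat sides (62 mm across corners), 80 mm high, walls 5 mm; loose, about 0.17-0.35 kg. Its own y axis is square to a pair of flat sides (the other pairs at 60 degree steps). This point is on its axis 40 mm above its underside; z up.
- mat_round: Felt mat fixed flat on the desk, 3 mm thick, origin at the centre of its underside, z up. Round, pink, 72 mm in diameter: the jar's place.
- mat_long: Felt mat fixed flat on the desk, 3 mm thick, origin at the centre of its underside, z up. Long rectangle, green, 126 mm (x) by 48 mm (y): the stapler's place.
- mat_oblong: Felt mat fixed flat on the desk, 3 mm thick, origin at the centre of its underside, z up. Rectangle, charcoal grey, 92 mm (x) by 60 mm (y): the clock's place.
- mat_hex: Felt mat fixed flat on the desk, 3 mm thick, origin at the centre of its underside, z up. Regular hexagon, blue, 70 mm across flats: the pencil cup's place (it may stand at any turn).
- paperback: Ochre paperback lying flat, 145 x 95 x 22 mm, at the left edge of the work; to be left alone. Origin at the centre of its underside.
- mug: White mug, 80 mm in diameter, 90 mm high, with a handle, at the right edge of the work; to be left alone. Origin at the centre of its underside.
Things that resemble listed ones, but are neither listed nor needed, are in the scene too. There is more than one size of the part that bears jar_center; the job needs the largest.

How it is judged (in metres and radians):
At the end, for the whole second after the job is handed in: Each accessory stands upright (within 0.1 rad) on its own mat, its centre within 12 mm of the mat's centre in plan, resting on the felt, at rest; the stapler's and the clock's long axes lie within 0.2 rad of their mats' long axes, either way round (horizontal distance between jar_center and mat_round below 0.012 m and angle between each of jar_center, stapler_center, clock_center, cup_center's own z axis and vertical below 0.1 rad and z of jar_center in the frame of mat_round between 0.036 and 0.042 m and linear speed of each of jar, stapler, clock, cup below 0.02 m/s and horizontal distance between stapler_center and mat_long below 0.012 m and z of stapler_center in the frame of mat_long between 0.024 and 0.03 m and angle between the x axis of stapler_center and the x axis of mat_long, either way round below 0.2 rad and horizontal distance between clock_center and mat_oblong below 0.012 m and z of clock_center in the frame of mat_oblong between 0.03 and 0.036 m and angle between the x axis of clock_center and the x axis of mat_oblong, either way round below 0.2 rad and horizontal distance between cup_center and mat_hex below 0.012 m and z of cup_center in the frame of mat_hex between 0.04 and 0.046 m); the robot touches nothing.
It fails at once if an accessory is dropped (moves free of the fingers faster than 0.8 m/s: a fall of more than about 30 mm) ((linear speed of jar above 0.8 m/s and contact force between the fingers and jar below 0.05 N) or (linear speed of stapler above 0.8 m/s and contact force between the fingers and stapler below 0.05 N) or (linear speed of clock above 0.8 m/s and contact force between the fingers and clock below 0.05 N) or (linear speed of cup above 0.8 m/s and contact force between the fingers and cup below 0.05 N)).
It fails at once if the paperback is shifted by more than 20 mm (distance of paperback from where it was at the start of the episode above 0.02 m).
It fails at once if the mug is shifted by more than 20 mm (distance of mug from where it was at the start of the episode above 0.02 m).
It also fails if it takes over 109 s, if anything falls off the work surface, if the arm or the gripper's body presses on something with over 40 N, if the wrist force passes 120 N, or if a joint passes its speed limit or range.

ROBOT

A 6-joint arm with a two-finger parallel gripper is mounted at the origin on the work surface. World frame = base frame: x ahead of the robot, y to its left, z up, the work surface at z = 0. Lengths are in mm, angles in rad, forces in N, time in s.
With the tool pointing down it reaches from about 350 to 975 mm from the base axis. Payload 17.4 kg.
Tool frame: the origin (TCP) lies midway between the tips of the shut fingers; the grasp point (between the pads) lies 19 mm behind it; z points along the fingers, y is the line along which they close (so a half turn about z gives the same grasp; the last joint's range is limited). The gripper opens to 85 mm and grips with 20 to 120 N. Pads are 22 mm wide; open, the fingers measure 114 mm over their backs; the gripper's body (76 mm by 85 mm) begins 54 mm behind the grasp point. The pads swing forward as they close: fully open they stand 13 mm farther back than shut.
Start: joints at [1.126, 0.116, 1.442, -0, 1.584, -0.038], TCP at [267.087, 619.917, 231.303] pointing down, gripper open.
Joint ranges: [-2.83, 2.83], [-0.83, 2.19], [0.07, 2.5], [-1.14, 4.28], [0.01, 3], [-2.97, 2.97]. Speed limits (rad/s): [1.89, 1.89, 2.22, 3.14, 3.14, 3.14].

INTERFACE

Orientations are given as a unit quaternion [w, x, y, z].
In Python, from bench import robot gives the robot as it stands.
- The arm moves only by the tool play_rows, never from a script. Its argument "targets" is a list of rows, each a list of 5 numbers: the opening, from 0 (shut) to 1 (fully open), then the shift along the world's x, y, z in m, then the turn about the world's z in rad. In form: [[gripper, tx, ty, tz, twist], ...]. A call has 1 to 12 rows; each row shifts and turns the commanded pose from where the row before left it; what a row does not reach is not made up. A row lasts 1/8 s, in which the tool goes at most 62.5 mm and 10.7 degrees, less where a joint would pass 70% of its speed; a pose out of reach is approached as far as the arm can. A call is refused whole if a number of a shift passes 0.0625 or a number of a turn 0.188, either way. A call with a gripper value outside its range is refused whole. The fingers move at their own pace and stop on an object; "newtons" is the grip in N (left out, the last holds). Time passes only in rows, so rows that do not move let the fingers close. It gives the time, the measured TCP pose, the force, the opening and the grip force at its end, in the units of the state.
- robot.sense(): the state, without advancing time (a new reading comes with each control period).
- robot.capture(name): name is "scene" or "top"; returns a dict with "color" (384x512x3 uint8, red, green, blue), "vfov" (degrees; the focal length in pixels is half the picture's height over the tangent of half this angle, whatever the lens; pixels are square), "cx", "cy" (the principal point, pixels), "rvec" (rotation vector, rad) and "tvec" (3), from world to camera coordinates, as OpenCV has them. Camera axes: x right, y down, z forward; pixel columns grow to the right and rows downward; lengths in mm; the calibration is good to about 2 mm. A picture is of the moment at which its call begins. There is no depth.
- robot.finish_job(): hands the job in; it is judged then, once.
Trained networks look in the newest picture that a camera, given by its name, has taken for a name from the list of things; names that differ only in an ending like _2 or _b are one class to them, and where a whole thing is asked for, a point or a joint stands for the part that bears it (a point fixed in the world has none). Each returns a list of dicts, best first, with "score" (0 to 1); they miss things now and then, are a little off and sometimes report something else, mostly with a low value. They report only what shows in the picture. A call takes as long as a camera call. They do not tell look-alikes from the thing itself.
- robot.trace(thing, camera): "pixels" (384x512 bool, what is visible of it) and "uv" ([column, row] in pixels, amid what is visible of it).
The state is a dict: "time_s": time; "joints": joint angles; "dq": joint speeds; "joint_torque": joint torques, N m; "tool_pos": TCP position; "tcp_rot": TCP orientation; "ft_force": force on the tool from outside, world axes, zero at the start; "ft_torque": the same for the moment, N m; "gripper_width": finger opening in mm; "grip_force": force on a finger pad.
Only numpy, scipy, OpenCV 4.12 (cv2) and the standard library are available. Lean on these libraries where they do the work, as an engineer would, in place of code of your own. Each camera call takes 0.05 s, during which the arm holds its last target. There are 200 camera calls.

## Working session

There is one attempt and no reset: what is moved stays moved. The work goes in short steps, Python scripts to look and compute and a tool call to move; the robot and the scene stay as the last step left them, time stands still between calls to the robot, and variables do not carry over. Pictures are saved under pics/ and viewed, at most 14 in all, crops included, and the job is handed in when it is done.

Besides the shell and the picture viewer there is one more tool, called after "Call:" as a command line: name --pt "numbers of a row" for each row, then --argument value for the rest. play_rows: Moves the arm, as the interface text tells. Its arguments: {"type":"object","properties":{"targets":{"type":"array","items":{"type":"array","items":{"type":"number"}}},"newtons":{"type":"number"}},"required":["targets"]}

```bash
mkdir -p pics
cat > h.py <<'E'
import numpy as np, cv2
from bench import robot
def cam(n):
    c=robot.capture(n); f=192/np.tan(np.radians(c['vfov'])/2)
    c['K']=np.array([[f,0,c['cx']],[0,f,c['cy']],[0,0,1.]]); c['R']=cv2.Rodrigues(np.array(c['rvec'],float))[0]; c['t']=np.array(c['tvec'],float).ravel(); return c
def ray(c,uv,z):
    uv=np.atleast_2d(np.array(uv,float)); d=(np.c_[uv,np.ones(len(uv))]@np.linalg.inv(c['K']).T)@c['R']; o=-c['R'].T@c['t']
    return (o+d*((z-o[2])/d[:,2])[:,None])[:,:2]
def proj(c,P):
    return cv2.projectPoints(np.array(P,float).reshape(-1,1,3),np.array(c['rvec'],float),c['t'],c['K'],None)[0].reshape(-1,2)
E
python3 - <<'E'
from h import *
for n in ['scene','top']:
    c=cam(n); print(n,c['vfov'],(-c['R'].T@c['t']).round(),c['R'][2].round(2))
    im=cv2.cvtColor(c['color'],cv2.COLOR_RGB2BGR); cv2.imwrite(f'pics/{n}0.png',cv2.resize(im,(800,600),interpolation=cv2.INTER_CUBIC))
    for t in ['jar_center','stapler_center','clock_center','cup_center','mat_round','mat_long','mat_oblong','mat_hex','paperback','mug']:
        print(t,[(round(r['score'],2),np.round(r['uv']).tolist(),int(r['pixels'].sum()),ray(c,r['uv'],3 if 'mat' in t else 40).round()[0].tolist()) for r in robot.trace(t,n)])
print(robot.sense())
E
```

```text
scene 42.42917320841298 [1097.  315. 1152.] [-0.47 -0.25 -0.85]
jar_center [(0.8, [260.0, 173.0], 253, [400.0, -23.0]), (0.77, [222.0, 183.0], 429, [476.0, -100.0]), (0.52, [235.0, 150.0], 251, [361.0, -123.0]), (0.45, [144.0, 205.0], 542, [634.0, -247.0])]
stapler_center [(0.69, [259.0, 255.0], 691, [619.0, 88.0])]
clock_center [(0.98, [286.0, 209.0], 717, [469.0, 88.0])]
cup_center [(0.98, [350.0, 234.0], 707, [459.0, 263.0]), (0.55, [200.0, 230.0], 794, [627.0, -77.0])]
mat_round [(0.81, [334.0, 296.0], 661, [615.0, 292.0])]
mat_long [(0.73, [200.0, 229.0], 719, [611.0, -92.0])]
mat_oblong [(0.59, [179.0, 161.0], 584, [449.0, -260.0])]
mat_hex [(0.64, [145.0, 204.0], 514, [615.0, -265.0])]
paperback [(0.76, [411.0, 296.0], 2402, [545.0, 454.0])]
mug [(0.61, [110.0, 150.0], 1212, [528.0, -434.0]), (0.23, [334.0, 297.0], 674, [633.0, 294.0])]
top 54.970682765578815 [ 307.  -15. 1262.] [ 0.15  0.01 -0.99]
jar_center [(0.72, [293.0, 199.0], 221, [477.0, -112.0]), (0.59, [272.0, 220.0], 152, [407.0, -40.0]), (0.44, [299.0, 235.0], 133, [357.0, -130.0])]
stapler_center [(0.82, [236.0, 1
[... 434 characters left out ...]
me_s': 1.1, 'joints': array([ 1.12618173e+00,  1.16012814e-01,  1.44159259e+00, -3.95836417e-05,
        1.58400565e+00, -3.78107699e-02]), 'dq': array([-0.00032356,  0.00022915, -0.00052973,  0.00126322, -0.00148977,
       -0.00134392]), 'joint_torque': array([ 6.72532110e-05, -7.31721354e+01, -6.32692194e+01, -2.75034080e-05,
        5.90473755e-04,  4.69666759e-05]), 'tool_pos': array([267.10989741, 619.90905199, 231.29909896]), 'tcp_rot': array([ 1.70195703e-05,  2.02002534e-01,  9.79384999e-01, -1.36606439e-05]), 'ft_force': array([-0.63694485, -0.04410866,  0.39417873]), 'ft_torque': array([-0.0132788 , -0.03295362,  0.03487144]), 'grip_force': 0.0, 'gripper_width': 85.26132915562118}
```

View pics/scene0.png

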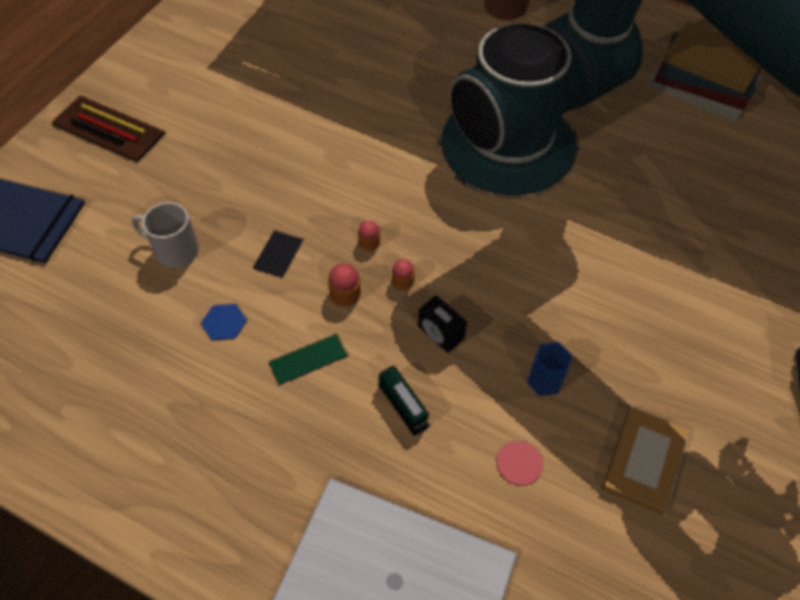

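View pics/top0.png

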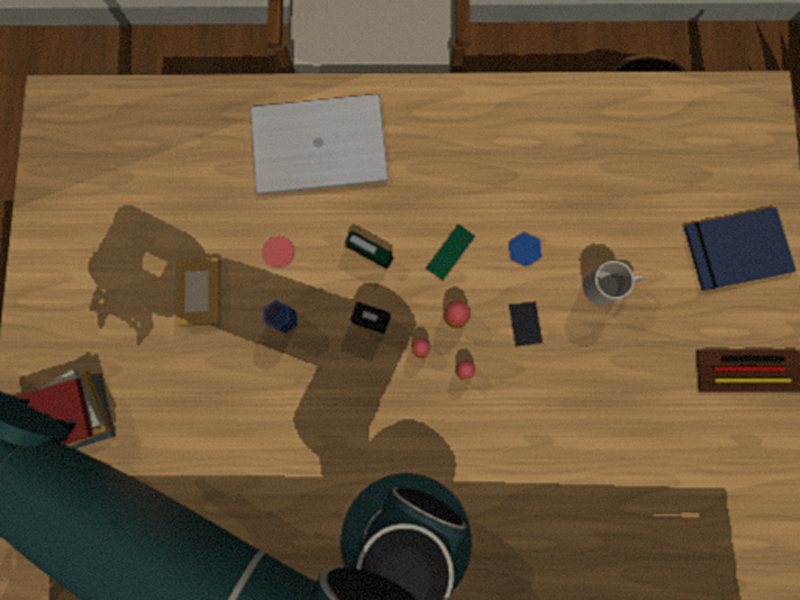

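The scene view shows three jars with pink lids, in 800x600 pixels: (344,283), (403,273) and (368,235). In the top view they are at (457,313), (421,347) and (466,370). The first one is clearly the largest, so I choose that. The other three accessories and the four mats each appear once. I'll fit the models to the masks next and check them in a crop.

```bash
cat > fit.py <<'E'
from h import *
from scipy.optimize import minimize
def prism(poly,zs): return np.array([[x,y,z] for z in zs for x,y in poly],float)
def circ(r): a=np.linspace(0,2*np.pi,33)[:-1]; return np.c_[r*np.cos(a),r*np.sin(a)]
def rect(a,b): return [(a/2,b/2),(-a/2,b/2),(-a/2,-b/2),(a/2,-b/2)]
def hexa(f): a=np.radians(np.arange(0,360,60)); return f/3**.5*np.c_[np.cos(a),np.sin(a)]  # flats face +-y
M={'jar_center':np.r_[prism(circ(28),[0,44]),prism(circ(26),[50,62]),prism(circ(14),[72])],'stapler_center':prism(rect(110,32),[0,48]),
'clock_center':prism(rect(76,44),[0,60]),'cup_center':prism(hexa(54),[0,80]),'mat_round':prism(circ(36),[3]),'mat_long':prism(rect(126,48),[3]),
'mat_oblong':prism(rect(92,60),[3]),'mat_hex':prism(hexa(70),[3])}
S=4
def place(n,p,z=0): c,s=np.cos(p[2]),np.sin(p[2]); m=M[n]; return np.c_[m[:,0]*c-m[:,1]*s+p[0],m[:,0]*s+m[:,1]*c+p[1],m[:,2]+z]
def hull(c,P): return cv2.convexHull(((proj(c,P)+.5)*S-.5).astype(np.float32))
def sil(c,P):
    im=np.zeros((384*S,512*S),np.uint8); cv2.fillConvexPoly(im,np.round(hull(c,P)*16).astype(np.int32),1,shift=4); return im>0
def fit(n,obs,p0,z=0):
    big=[(c,np.kron(m,np.ones((S,S),bool))) for c,m in obs]
    def cost(p):
        q=[p[0],p[1],p[2]/50]; r=0
        for c,m in big:
            s=sil(c,place(n,q,z)); r+=1-(s&m).sum()/(s|m).sum()
        return r/len(big)
    best=None
    for a in ([0] if 'round' in n or 'jar' in n else [0,.26,-.26,.52] if 'hex' in n or 'cup' in n else np.arange(-1.5,1.5,.4)):
        r=minimize(cost,[p0[0],p0[1],a*50],method='Nelder-Mead',options=dict(initial_simplex=[[p0[0],p0[1],a*50],[p0[0]+12,p0[1],a*50],[p0[0],p0[1]+12,a*50],[p0[0],p0[1],a*50+8]],maxfev=90,xatol=.3,fatol=1e-3))
        if best is None or r.fun<best.fun: best=r
    return np.array([best.x[0],best.x[1],best.x[2]/50]),best.fun
def look(G,cams=('scene','top'),tol=60,z=0):
    """G: name->approx xy ; returns fitted poses"""
    C={n:cam(n) for n in cams}; out={}
    for n,g in G.items():
        obs=[]
        for k,c in C.items():
            L=[r for r in robot.trace(n,k) if np.hypot(*(ray(c,r['uv'],M[n][:,2].max()/2+z)[0]-g[:2]))<tol]
            if L: obs.append((c,L[0]['pixels']))
        if obs: out[n]=(*fit(n,obs,g,z),len(obs),[fit(n,[o],g,z)[0][:2].round(1).tolist() for o in obs])
    return C,out
E
time python3 - <<'E'
from fit import *
G=dict(jar_center=(477,-108),stapler_center=(616,82),clock_center=(465,85),cup_center=(470,270),mat_round=(620,285),mat_long=(619,-96),mat_oblong=(460,-265),mat_hex=(615,-265))
C,o=look(G)
for k,v in o.items(): print(k,v[0].round(3),round(v[1],3),v[2],v[3])
im=cv2.resize(cv2.cvtColor(C['top']['color'],cv2.COLOR_RGB2BGR),None,fx=S,fy=S,interpolation=cv2.INTER_CUBIC)
for k,v in o.items(): cv2.polylines(im,[np.int32(hull(C['top'],place(k,v[0])))],True,(0,255,255),1)
cv2.imwrite('pics/fit_top.png',im[560:1010,640:1440])
im=cv2.resize(cv2.cvtColor(C['scene']['color'],cv2.COLOR_RGB2BGR),None,fx=S,fy=S,interpolation=cv2.INTER_CUBIC)
for k,v in o.items(): cv2.polylines(im,[np.int32(hull(C['scene'],place(k,v[0])))],True,(0,255,255),1)
cv2.imwrite('pics/fit_scene.png',cv2.resize(im[560:1280,480:1520],(800,554)))
import pickle; pickle.dump({k:v[0] for k,v in o.items()},open('p.pkl','wb'))
E
```

```text
jar_center [ 4.72048e+02 -1.08624e+02  5.00000e-02] 0.124 2 [[469.7, -110.1], [473.3, -109.9]]
stapler_center [615.827  81.857  -2.107] 0.116 2 [[615.1, 81.4], [615.7, 80.6]]
clock_center [463.757  76.894  -1.881] 0.138 2 [[459.7, 76.7], [464.4, 77.0]]
cup_center [4.63340e+02 2.68566e+02 1.21000e-01] 0.105 2 [[461.8, 268.7], [464.7, 267.6]]
mat_round [6.16905e+02 2.88566e+02 9.20000e-02] 0.094 2 [[615.7, 287.6], [619.0, 290.2]]
mat_long [614.458 -98.966  -0.628] 0.081 2 [[613.5, -98.9], [615.4, -97.4]]
mat_oblong [ 4.53602e+02 -2.61077e+02  1.33000e-01] 0.072 2 [[450.7, -261.5], [455.1, -260.9]]
mat_hex [ 6.21906e+02 -2.66511e+02  6.70000e-02] 0.114 2 [[619.7, -266.9], [625.6, -265.0]]
real	1m34.321s
user	0m53.029s
sys	0m31.083s
```

View pics/fit_top.png

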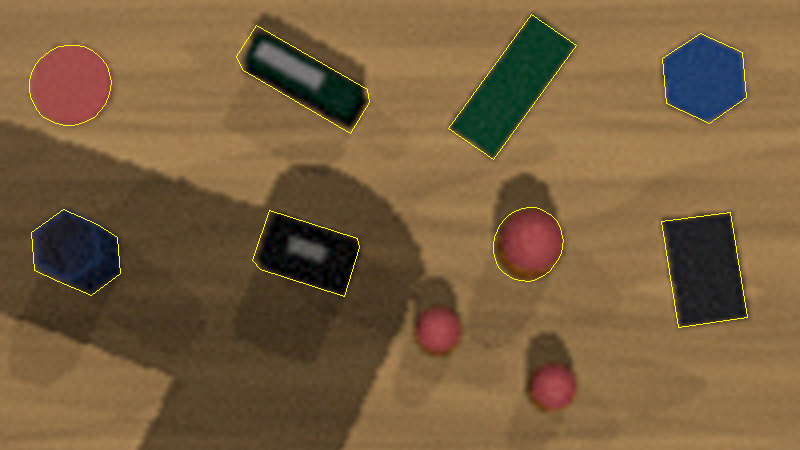

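View pics/fit_scene.png

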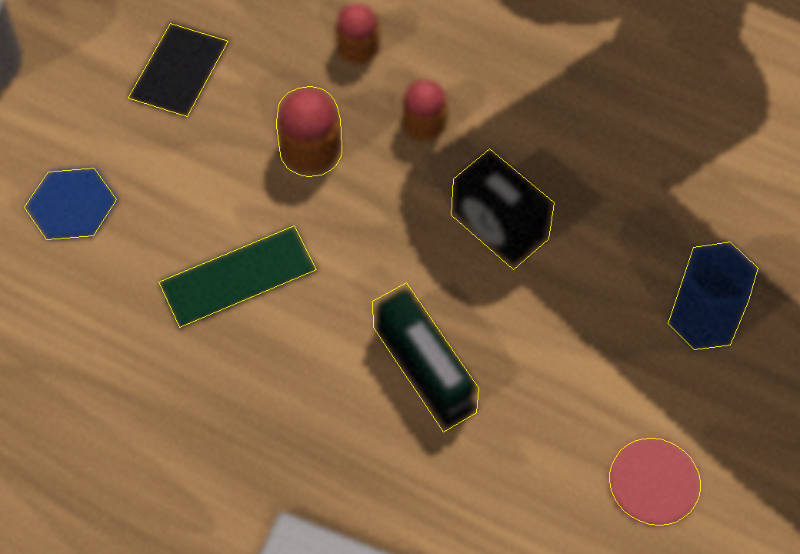

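The fits overlay tightly, and the large jar is confirmed at crop (528,240), so I'll start with the cup.

Call:
play_rows --pt "1 0.0196 -0.0351 -0.011 -0.052" --pt "1 0.0196 -0.0351 -0.011 -0.052" --pt "1 0.0196 -0.0351 -0.011 -0.052" --pt "1 0.0196 -0.0351 -0.011 -0.052" --pt "1 0.0196 -0.0351 -0.011 -0.052" --pt "1 0.0196 -0.0351 -0.011 -0.052" --pt "1 0.0196 -0.0351 -0.011 -0.052" --pt "1 0.0196 -0.0351 -0.011 -0.052" --pt "1 0.0196 -0.0351 -0.011 -0.052" --pt "1 0.0196 -0.0351 -0.011 -0.052" --pt "1 0 0 0 0" --pt "1 0 0 0 0" --newtons 40

```text
time_s: 3.5
tool_pos: [463.1, 269.2, 121.6]
tcp_rot: [-0.0, 0.447, 0.895, 0.0]
ft_force: [-1.2, 0.5, 0.4]
gripper_width: 85.6
grip_force: 0.0
```

Call:
play_rows --pt "1 0 -0.0003 -0.03 0" --pt "1 0 -0.0003 -0.03 0" --pt "1 0 0 -0.025 0" --pt "1 0 0 -0.0106 0" --pt "1 0 0 0 0" --pt "0 0 0 0 0" --pt "0 0 0 0 0" --pt "0 0 0 0 0" --pt "0 0 0 0 0" --pt "0 0 0 0 0"

```text
time_s: 4.75
tool_pos: [463.8, 268.7, 27.0]
tcp_rot: [0.001, 0.447, 0.895, 0.001]
ft_force: [-0.2, 1.0, 4.9]
gripper_width: 53.8
grip_force: 29.3
```

Call:
play_rows --pt "0 0 0 0.02 0" --pt "0 0 0 0.035 0" --pt "0 0 0 0.035 0" --pt "0 0.01 -0.033 0.02 0" --pt "0 0.012 -0.04 0 0" --pt "0 0.012 -0.04 0 0" --pt "0 0.012 -0.04 0 0" --pt "0 0.012 -0.04 0 0" --pt "0 0.012 -0.04 0 0" --pt "0 0.012 -0.04 0 0" --pt "0 0.012 -0.04 0 0" --pt "0 0.012 -0.04 0 0"

```text
time_s: 6.25
tool_pos: [569.3, -86.1, 137.1]
tcp_rot: [0.0, 0.447, 0.895, 0.0]
ft_force: [0.2, 0.0, -3.5]
gripper_width: 53.7
grip_force: 31.5
```

Call:
play_rows --pt "0 0.012 -0.04 0 0" --pt "0 0.012 -0.04 0 0" --pt "0 0.012 -0.04 0 0" --pt "0 0.01 -0.03 0 0" --pt "0 0.006 -0.02 0 0" --pt "0 0 0 0 0" --pt "0 0 0 0 0"

```text
time_s: 7.12
tool_pos: [620.9, -254.0, 136.0]
tcp_rot: [-0.0, 0.447, 0.895, 0.0]
ft_force: [0.5, -0.1, -2.8]
gripper_width: 53.8
grip_force: 31.4
```

Call:
play_rows --pt "0 0.001 -0.0125 0 0" --pt "0 0 0 -0.035 0" --pt "0 0 0 -0.035 0" --pt "0 0 0 -0.02 0" --pt "0 0 0 -0.01 0" --pt "0 0 0 -0.003 0" --pt "0 0 0 -0.002 0" --pt "0 0 0 0 0"

```text
time_s: 8.12
tool_pos: [622.4, -267.3, 31.5]
tcp_rot: [0.0, 0.447, 0.895, -0.0]
ft_force: [1.0, 0.2, -2.6]
gripper_width: 53.8
grip_force: 31.3
```

Still hanging about 1 mm above the mat. I'll ease it down, release and lift.

Call:
play_rows --pt "0 0 0.0005 -0.001 0" --pt "0 0 0 -0.001 0" --pt "0 0 0 0 0"

```text
time_s: 8.5
tool_pos: [622.4, -266.8, 30.0]
tcp_rot: [0.001, 0.447, 0.895, 0.0]
ft_force: [-2.5, 1.5, 6.5]
gripper_width: 53.9
grip_force: 32.4
```

Call:
play_rows --pt "1 0 0 0 0" --pt "1 0 0 0 0" --pt "1 0 0 0 0" --pt "1 0 0 0.02 0" --pt "1 0 0 0.04 0" --pt "1 0 0 0.04 0" --pt "1 -0.03 0.032 0 0" --pt "1 -0.03 0.032 0 0" --pt "1 -0.03 0.032 0 0" --pt "1 -0.03 0.032 0 0" --pt "1 -0.03 0.03 0 0" --pt "1 0 0 0 0"

```text
time_s: 10.0
tool_pos: [471.2, -107.4, 130.5]
tcp_rot: [0.001, 0.446, 0.895, 0.0]
ft_force: [0.1, -0.6, 1.0]
gripper_width: 85.5
grip_force: 0.0
```

Call:
play_rows --pt "1 0.001 -0.001 -0.035 0" --pt "1 0 0 -0.035 0" --pt "1 0 0 -0.03 0" --pt "1 0 0 -0.015 0" --pt "1 0 0 -0.005 0" --pt "1 0 0 0 0" --pt "0 0 0 0 0" --pt "0 0 0 0 0" --pt "0 0 0 0 0" --pt "0 0 0 0 0" --pt "0 0 0 0 0"

```text
time_s: 11.38
tool_pos: [473.5, -109.9, 9.9]
tcp_rot: [0.001, 0.447, 0.895, 0.0]
ft_force: [-3.4, -1.0, 7.8]
gripper_width: 55.2
grip_force: 41.8
```

Call:
play_rows --pt "0 0 0 0.02 0" --pt "0 0 0 0.04 0" --pt "0 0 0 0.04 0" --pt "0 0.009 0.025 0.01 0" --pt "0 0.0145 0.04 0 0" --pt "0 0.0145 0.04 0 0" --pt "0 0.0145 0.04 0 0" --pt "0 0.0145 0.04 0 0" --pt "0 0.0145 0.04 0 0" --pt "0 0.0145 0.04 0 0" --pt "0 0.0145 0.04 0 0" --pt "0 0.0145 0.04 0 0"

```text
time_s: 12.88
tool_pos: [598.3, 236.7, 118.8]
tcp_rot: [0.0, 0.447, 0.895, -0.0]
ft_force: [0.3, -0.3, -2.6]
gripper_width: 55.1
grip_force: 43.6
```

Call:
play_rows --pt "0 0.012 0.033 0 0" --pt "0 0.007 0.02 0 0" --pt "0 0 0 0 0" --pt "0 0 0 0 0"

```text
time_s: 13.38
tool_pos: [616.9, 287.5, 118.6]
tcp_rot: [-0.0, 0.447, 0.894, -0.0]
ft_force: [-0.4, -0.1, -2.6]
gripper_width: 54.8
grip_force: 43.6
```

Call:
play_rows --pt "0 0 0.001 -0.035 0" --pt "0 0 0 -0.035 0" --pt "0 0 0 -0.02 0" --pt "0 0 0 -0.01 0" --pt "0 0 0 -0.003 0" --pt "0 0 0 -0.0015 0" --pt "0 0 0 0 0"

```text
time_s: 14.25
tool_pos: [617.4, 289.5, 15.0]
tcp_rot: [0.0, 0.447, 0.895, 0.0]
ft_force: [-0.0, -0.1, -3.0]
gripper_width: 55.1
grip_force: 43.6
```

Call:
play_rows --pt "0 0 -0.001 -0.001 0" --pt "0 0 0 -0.001 0" --pt "0 0 0 0 0"

```text
time_s: 14.62
tool_pos: [617.2, 288.3, 12.9]
tcp_rot: [0.0, 0.447, 0.895, 0.0]
ft_force: [-3.6, -2.3, 4.9]
gripper_width: 54.9
grip_force: 44.3
```

Call:
play_rows --pt "1 0 0 0 0" --pt "1 0 0 0 0" --pt "1 0 0 0 0" --pt "1 0 0 0.02 0" --pt "1 0 0 0.04 0" --pt "1 0 0 0.04 0" --pt "1 0 -0.03 0 -0.18" --pt "1 0 -0.035 0 -0.18" --pt "1 0 -0.035 0 -0.18" --pt "1 0 -0.035 0 -0.18" --pt "1 0 -0.035 0 -0.18" --pt "1 0 -0.02 0 -0.18"

```text
time_s: 16.12
tool_pos: [617.3, 96.8, 113.9]
tcp_rot: [0.0, 0.845, 0.535, 0.001]
ft_force: [0.2, -0.3, 0.6]
gripper_width: 85.6
grip_force: 0.0
```

Call:
play_rows --pt "1 -0.0015 -0.0165 0 -0.1" --pt "1 0 0 0 0" --pt "1 0 0 0 0"

```text
time_s: 16.5
tool_pos: [615.8, 82.3, 113.0]
tcp_rot: [0.0, 0.869, 0.496, 0.0]
ft_force: [0.7, 0.1, -0.8]
gripper_width: 85.3
grip_force: 0.0
```

Run:
```python
from fit import *
s=robot.sense(); print(s['tool_pos'].round(1),s['tcp_rot'].round(3),s['joints'].round(2))
C,o=look(dict(jar_center=(617,288),cup_center=(622,-266)),z=3)
for k,v in o.items(): print(k,v[0].round(3),round(v[1],3),v[2],v[3])
```

```text
[615.8  82.3 113. ] [0.    0.869 0.496 0.   ] [0.09 0.06 1.7  0.   1.39 0.63]
jar_center [6.16434e+02 2.89094e+02 6.10000e-02] 0.108 2 [[615.6, 289.3], [615.8, 288.3]]
cup_center [ 6.22190e+02 -2.65726e+02  1.22000e-01] 0.076 2 [[620.6, -266.9], [624.3, -266.1]]
```

Jar and cup are well placed. Now the stapler.

Call:
play_rows --pt "1 0 0 -0.035 0" --pt "1 0 0 -0.035 0" --pt "1 0 0 -0.02 0" --pt "1 0 0 -0.01 0" --pt "1 0 0 -0.003 0" --pt "1 0 0 0 0" --pt "0 0 0 0 0" --pt "0 0 0 0 0" --pt "0 0 0 0 0" --pt "0 0 0 0 0" --pt "0 0 0 0 0" --pt "0 0 0 0 0"

```text
time_s: 18.3
tool_pos: [615.7, 81.8, 9.6]
tcp_rot: [0.0, 0.869, 0.495, 0.0]
ft_force: [-1.0, -0.8, 6.1]
gripper_width: 31.5
grip_force: 39.9
```

Call:
play_rows --pt "0 0 0 0.02 0" --pt "0 0 0 0.035 0" --pt "0 0 0 0.02 0" --pt "0 0 -0.0201 0 0.164" --pt "0 0 -0.0201 0 0.164" --pt "0 0 -0.0201 0 0.164" --pt "0 0 -0.0201 0 0.164" --pt "0 0 -0.0201 0 0.164" --pt "0 0 -0.0201 0 0.164" --pt "0 0 -0.0201 0 0.164" --pt "0 0 -0.0201 0 0.164" --pt "0 -0.0013 -0.0201 0 0.164"

```text
time_s: 19.8
tool_pos: [614.2, -99.7, 84.5]
tcp_rot: [-0.0, 0.308, 0.952, 0.0]
ft_force: [0.5, -0.2, -1.3]
gripper_width: 31.5
grip_force: 39.9
```

Call:
play_rows --pt "0 0 0 0 0" --pt "0 0 0 0 0"

```text
time_s: 20.05
tool_pos: [614.3, -98.7, 84.3]
tcp_rot: [-0.0, 0.312, 0.95, 0.0]
ft_force: [0.5, -0.2, -2.5]
gripper_width: 31.7
grip_force: 39.9
```

Call:
play_rows --pt "0 0 0 -0.03 0" --pt "0 0 0 -0.025 0" --pt "0 0 0 -0.01 0" --pt "0 0 0 -0.004 0" --pt "0 0 0 -0.0015 0" --pt "0 0 0 -0.001 0" --pt "0 0 0 0 0"

```text
time_s: 20.92
tool_pos: [614.5, -99.2, 13.2]
tcp_rot: [0.0, 0.31, 0.951, 0.0]
ft_force: [-0.4, -0.0, -1.9]
gripper_width: 32.0
grip_force: 39.9
```

Call:
play_rows --pt "0 0 0 -0.001 0" --pt "0 0 0 -0.0005 0" --pt "0 0 0 0 0"

```text
time_s: 21.3
tool_pos: [614.6, -99.1, 12.6]
tcp_rot: [0.0, 0.31, 0.951, 0.0]
ft_force: [-6.4, 2.8, 11.6]
gripper_width: 31.6
grip_force: 41.2
```

Call:
play_rows --pt "1 0 0 0 0" --pt "1 0 0 0 0" --pt "1 0 0 0 0" --pt "1 0 0 0.02 0" --pt "1 0 0 0.04 0" --pt "1 0 0 0.04 0" --pt "1 -0.025 0.029 0 -0.17" --pt "1 -0.025 0.029 0 -0.17" --pt "1 -0.025 0.029 0 -0.17" --pt "1 -0.025 0.029 0 -0.17" --pt "1 -0.025 0.029 0 -0.17" --pt "1 -0.016 0.02 0 -0.17"

```text
time_s: 22.8
tool_pos: [472.5, 66.9, 112.8]
tcp_rot: [0.0, 0.737, 0.676, 0.001]
ft_force: [1.2, -0.4, 0.6]
gripper_width: 85.4
grip_force: 0.0
```

Call:
play_rows --pt "1 -0.0098 0.011 0 -0.17" --pt "1 0 0 0 -0.056" --pt "1 0 0 0 0" --pt "1 0 0 0 0"

```text
time_s: 23.3
tool_pos: [463.7, 76.8, 111.9]
tcp_rot: [0.0, 0.806, 0.592, 0.0]
ft_force: [-0.2, 0.2, 0.9]
gripper_width: 85.6
grip_force: 0.0
```

Call:
play_rows --pt "1 0 0 -0.035 0" --pt "1 0 0 -0.035 0" --pt "1 0 0 -0.017 0" --pt "1 0 0 -0.007 0" --pt "1 0 0 -0.003 0" --pt "1 0 0 0 0" --pt "0 0 0 0 0" --pt "0 0 0 0 0" --pt "0 0 0 0 0" --pt "0 0 0 0 0" --pt "0 0 0 0 0" --pt "0 0 0 0 0"

```text
time_s: 24.8
tool_pos: [463.7, 77.0, 14.7]
tcp_rot: [0.0, 0.807, 0.591, 0.0]
ft_force: [-1.4, 0.1, 5.4]
gripper_width: 43.6
grip_force: 41.4
```

Call:
play_rows --pt "0 0 0 0.02 0" --pt "0 0 0 0.04 0" --pt "0 0 0 0.04 0" --pt "0 -0.001 -0.033 0.01 -0.113" --pt "0 -0.001 -0.033 0 -0.113" --pt "0 -0.001 -0.033 0 -0.113" --pt "0 -0.001 -0.033 0 -0.113" --pt "0 -0.001 -0.033 0 -0.113" --pt "0 -0.001 -0.033 0 -0.113" --pt "0 -0.001 -0.033 0 -0.113" --pt "0 -0.001 -0.033 0 -0.113" --pt "0 -0.001 -0.033 0 -0.113"

```text
time_s: 26.3
tool_pos: [454.2, -221.1, 123.9]
tcp_rot: [-0.0, 0.993, 0.122, -0.0]
ft_force: [1.4, 0.9, -2.4]
gripper_width: 44.0
grip_force: 41.2
```

Call:
play_rows --pt "0 -0.001 -0.025 0 -0.113" --pt "0 0 -0.016 0 0" --pt "0 0 0 0 0" --pt "0 0 0 0 0"

```text
time_s: 26.8
tool_pos: [453.5, -260.4, 124.1]
tcp_rot: [-0.0, 0.998, 0.068, -0.0]
ft_force: [0.8, 0.2, -2.8]
gripper_width: 43.7
grip_force: 41.3
```

Call:
play_rows --pt "0 0 -0.0005 -0.035 0" --pt "0 0 0 -0.035 0" --pt "0 0 0 -0.02 0" --pt "0 0 0 -0.01 0" --pt "0 0 0 -0.0035 0" --pt "0 0 0 -0.0015 0" --pt "0 0 0 0 0"

```text
time_s: 27.68
tool_pos: [453.8, -261.8, 19.9]
tcp_rot: [0.0, 0.998, 0.067, 0.0]
ft_force: [0.7, -0.4, -1.8]
gripper_width: 43.6
grip_force: 41.3
```

Call:
play_rows --pt "0 0 0 -0.001 0" --pt "0 0 0 -0.001 0" --pt "0 0 0 0 0"

```text
time_s: 28.05
tool_pos: [453.6, -261.7, 17.7]
tcp_rot: [0.0, 0.998, 0.067, 0.0]
ft_force: [-2.9, 1.9, 5.3]
gripper_width: 43.9
grip_force: 41.9
```

Contact with the mat. Release, lift and move clear.

Call:
play_rows --pt "1 0 0 0 0" --pt "1 0 0 0 0" --pt "1 0 0 0 0" --pt "1 0 0 0.02 0" --pt "1 0 0 0.04 0" --pt "1 0 0 0.04 0" --pt "1 0 0 0.04 0" --pt "1 0 0.04 0.04 0" --pt "1 0 0.04 0 0" --pt "1 0 0.04 0 0" --pt "1 0 0 0 0"

```text
time_s: 29.42
tool_pos: [453.5, -139.7, 199.0]
tcp_rot: [0.0, 0.998, 0.069, 0.001]
ft_force: [-0.3, -0.8, -0.3]
gripper_width: 85.2
grip_force: 0.0
```

Run:
```python
from fit import *
import pickle
C,o=look(dict(jar_center=(617,288),cup_center=(622,-266),stapler_center=(614,-99),clock_center=(454,-261)),z=3)
for k,v in o.items(): print(k,v[0].round(3),round(v[1],3),v[2],v[3])
im=cv2.cvtColor(C['scene']['color'],cv2.COLOR_RGB2BGR); cv2.imwrite('pics/end.png',cv2.resize(im,(800,600),interpolation=cv2.INTER_CUBIC))
```

```text
jar_center [6.17913e+02 2.89530e+02 1.07000e-01] 0.061 1 [[617.9, 289.5]]
cup_center [ 6.22203e+02 -2.65207e+02  6.00000e-02] 0.178 2 [[619.7, -267.3], [624.7, -265.7]]
stapler_center [ 6.12593e+02 -9.51270e+01 -5.85000e-01] 0.158 2 [[612.4, -97.2], [613.6, -94.5]]
clock_center [ 4.48464e+02 -2.62072e+02  1.91000e-01] 0.101 1 [[448.5, -262.1]]
```

View pics/end.png

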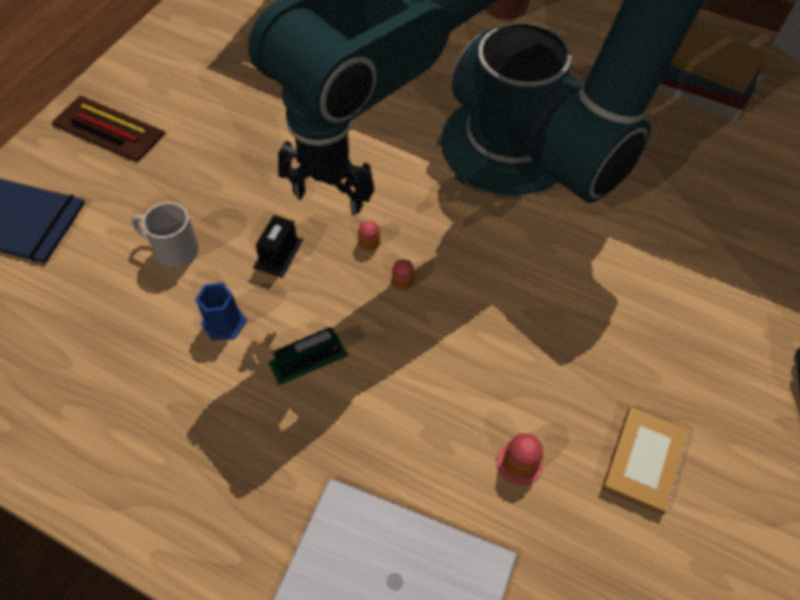

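All four accessories stand on their mats: clock (277,243), cup (220,312), stapler (308,355) and jar (522,457). The paperback and mug haven't moved, so I'm handing in.

```bash
python3 -c "
from bench import robot
print(robot.finish_job())"
```

```text
the job is handed in; nothing more can be done
None
```

I placed all four accessories upright on their own mats, each within about 5 mm of centre by the final camera fits, and handed the job in at about 30 s; the hand-in returned no verdict.

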